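# Open a culture box whose cover may be caught, and hold it open

### The job

Take the culture box's cover by its bow handle and tug it gently upward to find out whether the hidden catch holds it. Only if it is caught, push the release knob on the front housing all the way along its slot, away from the handle; if the cover comes up freely, leave the knob alone. Then lift the cover about half open (at least 45 degrees) and finish still holding it open by the handle, without disturbing the vial and the marker beside the box.

Things in the scene. Friction and masses are not known exactly. Their poses are not given: they have to be found in the camera images.
- culture_box: white box fixed to the worktop, 200 (its x, to the back) x 240 (y, to the left) x 75 mm high; origin: centre of its underside, its front (-x) faces the robot. A grey catch housing, 52 x 90 x 70 mm high, stands at the front's right end, centre x -126, y -81 mm. A hidden bolt in there may or may not hold the cover; nothing outside shows which. Cover's top when shut: 83 mm above the worktop
- cover (a joint): opening angle of the cover (204 x 244 x 8 mm, clear window) about the hinge along its back edge: 0 shut, 1.3 rad (stop) wide open. If caught it has about 0.03 rad of play (6 mm at the handle), then stops dead; if free it keeps rising. It weighs about 0.32 kg (some 2 N at the handle) and falls shut when let go
- cover_handle (a point): middle of the bar of the steel bow handle on the cover, 27 mm behind its front edge: round bar 10 mm thick, 54 mm straight along the box's y, axis 36 mm above the cover's top (119 mm above the worktop when shut), free space beside and under it. Swings with the cover; axes x back, y along the bar, z out of the cover; the bar can turn between the pads
- cover_hinge (a point): middle of the cover's hinge line, which runs along the box's y; 100 mm behind the box's centre, 75 mm above the worktop; the handle point lies 175 mm in front of it and 44 mm above it when shut. Axes as the box's
- release_slide (a joint): travel of the release knob along its slot in the box's -y direction (to the right, away from the handle): 0 at the start, 0.018 m at its stop. Friction of a few N, no spring: it stays where it is left. Pushed to its stop it draws the bolt clear, and the bolt stays clear
- release_knob (a point): centre of the top of the black release knob on the catch housing: 22 (box's x) x 14 (box's y) x 30 mm high, its top 100 mm above the worktop; at travel 0 it is 128 mm in front of the box's centre and 75 mm to the right of it. Moves with the knob, axes as the box's
- vial: bystander: white capped plastic vial standing upright right of the box, 21 mm across, 60 mm high, loose; origin at the centre of its foot
- marker: bystander: black felt marker with a white band lying left of the box, 138 mm long, 16 mm wide, 18 mm high, loose; origin at the middle of its underside, its length along its y. (Further left, a fixed desk lamp's shade hangs over the worktop at about x 0.5 to 0.65, y 0.25 to 0.4 m: swing the arm past it drawn in, not through it)

How it is judged (in metres and radians):
On the way, in this order (a step that is already met when the one before it is completed fails the run):
1. the cover is tugged up by its handle, the release knob still at its start (value of joint cover above 0.012 rad and value of joint release_slide below 0.003 m and contact force between the fingers and cover above 0.5 N), for 0.1 s.
2. the cover is lifted at least 0.7 rad open by the fingers (value of joint cover above 0.7 rad and contact force between the fingers and cover above 0.5 N), for 0.2 s.
At the end, for the whole second after the job is handed in: the cover stands still, more than 0.7 rad (40 degrees) open, held by the fingers at its handle; the vial stands upright and vial and marker lie within 30 mm of where they were (all of step 2 and velocity of joint cover between -0.1 and 0.1 rad/s and distance between the grasp point and cover_handle below 0.06 m and distance of each of vial, marker from where it was at the start of the episode below 0.03 m and angle between vial's own z axis and vertical below 0.3 rad); the arm keeps its last pose, push and grip.
It fails at once if the release knob is worked although the catch is not holding the cover (value of joint release_slide between 0.003 and 0.01 m and y of bolt_nose in the frame of culture_box below -0.0967 m).
It fails at once if the caught cover is wrenched against its catch with more than 60 N (contact force between keeper and bolt_nose above 60 N).
It fails at once if the vial or the marker is knocked away (distance of any of vial, marker from where it was at the start of the episode above 0.03 m or angle between vial's own z axis and vertical above 0.5 rad).
It also fails if it takes over 58 s, if anything falls off the work surface, if the arm or the gripper's body presses on something with over 40 N, if the wrist force passes 120 N, or if a joint passes its speed limit or range.

### The arm

A 7-joint arm with a two-finger parallel gripper is mounted at the origin on a cart in front of the work surface, level with it; the furniture and walls round the work are solid. World frame = base frame: x ahead of the robot, y to its left, z up, the work surface at z = 0. Lengths are in mm, angles in rad, forces in N, time in s.
With the tool pointing down it reaches from about 400 to 850 mm from the base axis. Payload 10.4 kg.
Tool frame: the origin (TCP) lies at the very end of the fingers, on their centre line; the grasp point (between the pads) lies 19 mm behind it; z points along the fingers, y is the line along which they close (so a half turn about z gives the same grasp; the last joint's range is limited). The gripper opens to 85 mm and grips with 20 to 120 N. Pads are 22 mm wide; open, the fingers measure 114 mm over their backs; the gripper's body (76 mm by 85 mm) begins 54 mm behind the grasp point. The pads swing forward as they close: fully open they stand 13 mm farther back than shut.
Start: joints at [1.203, 0.332, -0.065, 1.46, 0.022, 1.35, -0.088], TCP at [211.277, -588.229, 231.338] pointing down, gripper open.
Joint ranges: [-2.6, 2.6], [-0.5, 2.12], [-1.47, 1.34], [0.16, 2.42], [-1.27, 4.41], [0.06, 2.06], [-2.6, 2.6]. Speed limits (rad/s): [2.22, 2.22, 2.79, 2.79, 3.14, 3.14, 3.14].

### API

Orientations are given as a unit quaternion [w, x, y, z].
In Python, from cell import manip, camrig, job_done gives the robot as it stands (manip), with the cameras (camrig) and the job as plain functions.
- The arm moves only by the tool nudge_tcp, called as a command line: name --argument value ..., lists and objects as JSON in quotes. Schema: {"type":"object","properties":{"steps":{"type":"object","properties":{"motion":{"type":"array","items":{"type":"array","items":{"type":"number"},"minItems":4,"maxItems":4},"minItems":1,"maxItems":8}},"additionalProperties":false,"required":["motion"]},"finger_gap":{"type":"number"},"force":{"type":"number"},"only":{"type":"string"},"quiet":{"type":"boolean"},"lines":{"type":"string"}},"required":["steps"],"additionalProperties":false}. steps is an object whose key "motion" holds a list of rows, 1 to 8 of them, each of 4 numbers: dx, dy, dz in parts of the range, where 1.0 means 0.4 m, then a turn about the tool's z in shares of pi/2 rad (1.0 is pi/2 rad); each row shifts and turns the commanded pose from where the row before left it, along the tool's axes as they then stand; what a row does not reach is not made up. A row lasts 1/12 s, in which the tool goes at most 41.7 mm and 0.125 rad, less where a joint would pass 70% of its speed; a pose out of reach is approached as far as the arm can. finger_gap is the finger opening in mm, set as the call begins (left out keeps the last). The fingers move at their own pace and stop on an object; force is the grip in N (left out, the last holds). Time passes only in rows, so rows that do not move let the fingers close. The tool returns the time, the measured TCP pose, the force, the opening and the grip force at its end. only (a regular expression) keeps the lines of the reply that match it, lines (a string "A,B") keeps lines A to B, and quiet returns only ok. A shift or turn number past 1, either way, is cut back to 1. Input that does not fit is refused with a message, and nothing moves.
- manip.get_state(): the state, without advancing time (a new reading comes with each control period).
- camrig.camera(name): name is "scene" or "side" or "wrist"; returns the picture (480x640x3 uint8, red, green, blue); there is no depth.
- camrig.get_calibration(name): a dict with "camera_matrix" (3x3 intrinsics, pixels), "T" (4x4, takes a point from camera to world coordinates). Camera axes: x right, y up, looking along -z (the intrinsics and any distortion apply to the point x, -y, -z); pixel columns grow to the right and rows downward; lengths in mm; the calibration is good to about 2 mm. A picture is of the moment at which its call begins: read the wrist's pose just before it. get_calibration takes no time and is no camera call; for the wrist camera it gives the pose at the moment of the call.
- job_done(): hands the job in; it is judged then, once.
The state is a dict: "time_s": time; "qpos": joint angles; "dq": joint speeds; "tau": joint torques, N m; "tool_pos": TCP position; "ee_rot": TCP orientation; "ft_force": force on the tool from outside, world axes, zero at the start; "wrist_torque": the same for the moment, N m; "gripper_width": finger opening in mm; "finger_force": force on a finger pad.
Only numpy, scipy, OpenCV 4.12 (cv2) and the standard library are available. Lean on these libraries where they do the work, as an engineer would, in place of code of your own. Each camera call takes 0.05 s, during which the arm holds its last target. There are 200 camera calls.

## Working session

There is one attempt and no reset: what is moved stays moved. The work goes in short steps, Python scripts to look and compute and a tool call to move; the robot and the scene stay as the last step left them, time stands still between calls to the robot, and variables do not carry over. Pictures are saved under pics/ and viewed, at most 10 in all, crops included, and the job is handed in when it is done.

```bash
ls; mkdir -p pics
```

Run:
```python
from cell import manip, camrig, job_done
import cv2,numpy as np
np.set_printoptions(precision=4,suppress=True)
s=manip.get_state();print({k:np.round(v,3) for k,v in s.items()})
ims=[]
for n in("scene","side"):
    im=camrig.camera(n)[:,:,::-1];cv2.imwrite(f"pics/{n}0.png",im)
    c=camrig.get_calibration(n);print(n,c)
```

```text
cell.py
pics
{'time_s': np.float64(0.0), 'qpos': array([ 1.203,  0.333, -0.065,  1.461,  0.022,  1.35 , -0.089]), 'dq': array([ 0.002, -0.001,  0.001,  0.001, -0.001, -0.   , -0.001]), 'tau': array([  0.   , -62.546,   0.049, -39.161,   0.016,   0.01 ,   0.   ]), 'tool_pos': array([ 211.11, -587.84,  230.49]), 'ee_rot': array([-0.001,  0.985,  0.172, -0.   ]), 'ft_force': array([ 0.334, -0.399,  0.035]), 'wrist_torque': array([-0.037, -0.034, -0.081]), 'finger_force': np.float64(0.0), 'gripper_width': np.float64(85.39)}
scene {'camera_matrix': array([[588.7668,   0.    , 312.2039],
       [  0.    , 588.7668, 242.9102],
       [  0.    ,   0.    ,   1.    ]]), 'T': array([[ -0.6731,   0.5386,  -0.5069,  -8.4713],
       [ -0.7395,  -0.477 ,   0.475 , 480.869 ],
       [  0.014 ,   0.6945,   0.7193, 949.7031],
       [  0.    ,   0.    ,   0.    ,   1.    ]])}
side {'camera_matrix': array([[619.4425,   0.    , 322.2504],
       [  0.    , 619.4425, 239.5106],
       [  0.    ,   0.    ,   1.    ]]), 'T': array([[    0.9986,     0.0217,    -0.0492,   552.4073],
       [   -0.0537,     0.3608,    -0.9311, -1191.0991],
       [   -0.0025,     0.9324,     0.3614,   551.5736],
       [    0.    ,     0.    ,     0.    ,     1.    ]])}
```

View pics/scene0.png

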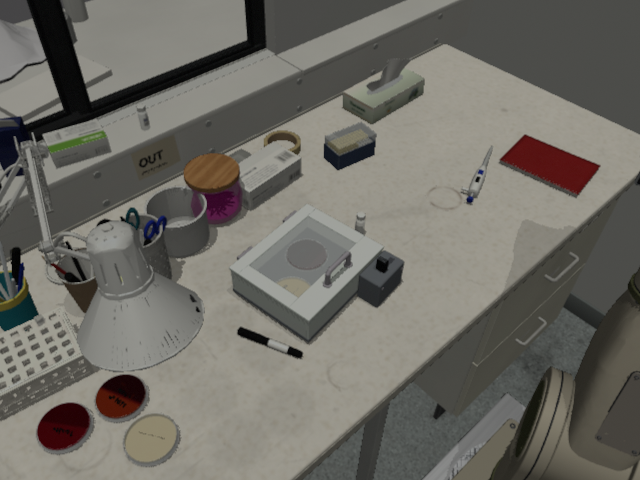

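View pics/side0.png

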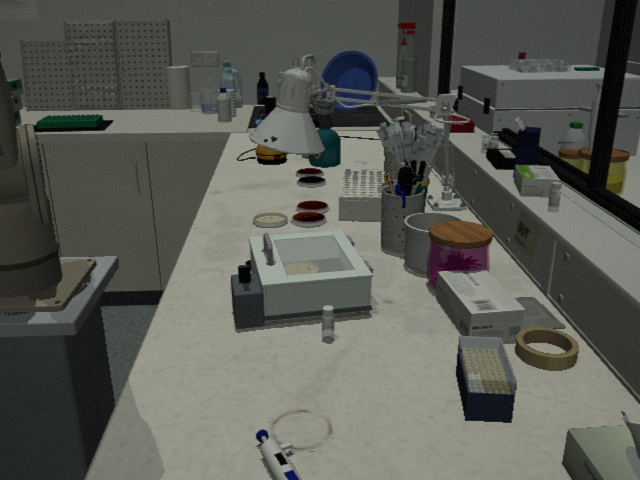

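Scene view: box centre near (305,268), handle at about (340,267), knob (382,264), vial (361,222), marker (270,342). Side view: handle (268,248), knob (244,272), vial (328,322). Next I'll enlarge both views to get precise pixels.

Run:
```python
import cv2,numpy as np
a=cv2.imread("pics/scene0.png")[195:345,225:410];b=cv2.imread("pics/side0.png")[220:345,225:385]
A=cv2.resize(a,None,fx=2.15,fy=2.15,interpolation=2);B=cv2.resize(b,None,fx=2.5,fy=2.5,interpolation=2)
c=np.zeros((330,800,3),np.uint8);c[:A.shape[0],:A.shape[1]]=A[:330];c[:B.shape[0],400:400+B.shape[1]]=B[:330];c=cv2.convertScaleAbs(c,alpha=1.3)
cv2.imwrite("pics/crop0.png",c)
```

Create h.py:
```python
import numpy as np,cv2
from cell import manip, camrig, job_done
from scipy.spatial.transform import Rotation as R
np.set_printoptions(precision=2,suppress=True)
def ray(n,p,c=None):
    c=c or camrig.get_calibration(n);K=np.array(c["camera_matrix"]);T=np.array(c["T"])
    d=np.linalg.inv(K)@[p[0],p[1],1];d=T[:3,:3]@[d[0],-d[1],-d[2]]
    return T[:3,3],d/np.linalg.norm(d)
def plane(n,p,z):
    o,d=ray(n,p);return o+d*(z-o[2])/d[2]
def tri(rs):
    A=[];b=[]
    for o,d in rs:
        P=np.eye(3)-np.outer(d,d);A.append(P);b.append(P@o)
    x=np.linalg.lstsq(np.vstack(A),np.hstack(b),rcond=None)[0]
    return x,[np.linalg.norm((np.eye(3)-np.outer(d,d))@(x-o)) for o,d in rs]
```

```text
(no output)
```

View pics/crop0.png

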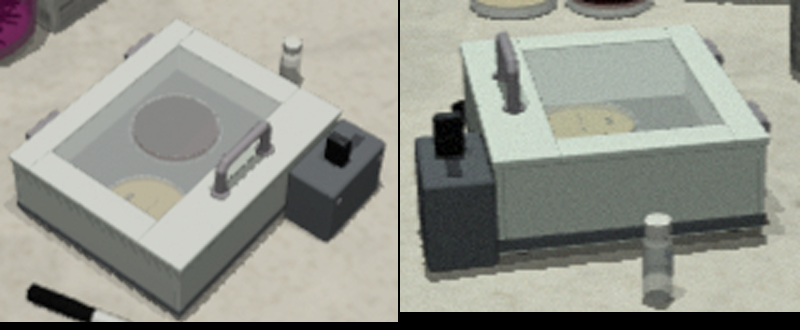

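Left panel: cover corners at about (180,22) back-right, (342,108) front-right, (180,265) front-left and (13,157) back-left, bar ends (220,170)/(268,129), knob top (340,137). Right panel: bar ends (503,40)/(513,72), knob top (447,117).

Run:
```python
from h import *
A=lambda u,v:(225+u/2.15,195+v/2.15)
B=lambda u,v:(225+(u-400)/2.5,220+v/2.5)
P={k:plane("scene",A(*p),83) for k,p in dict(BR=(180,22),FR=(342,108),FL=(180,265),BL=(13,157)).items()}
print(P)
ctr=sum(P.values())/4;print(ctr)
y1=P['FL']-P['FR'];y2=P['BL']-P['BR'];x1=P['BR']-P['FR'];x2=P['BL']-P['FL']
for v in(y1,y2,x1,x2):print(np.linalg.norm(v),np.degrees(np.arctan2(v[1],v[0])))
S={k:plane("side",B(*p),83) for k,p in dict(FR=(500,152),BR=(765,137),FL=(462,42),BL=(690,27)).items()};print("side",S, sum(S.values())/4)
print("h mid",tri([ray("scene",A(244,149)),ray("side",B(508,56))]))
print("h plane",plane("scene",A(220,170),119),plane("scene",A(268,129),119),plane("side",B(503,40),119),plane("side",B(513,72),119))
print("knob",tri([ray("scene",A(340,137)),ray("side",B(447,117))]))
print("vial",plane("scene",A(292,45),60),tri([ray("scene",A(292,42)),ray("side",B(657,219))]))
print("marker",plane("scene",(240,332),9),plane("scene",(300,354),9))
print(R.from_quat(np.roll(manip.get_state()["ee_rot"],-1)).as_matrix())
```

```text
{'BR': array([ 691.79, -162.64,   83.  ]), 'FR': array([ 500.01, -196.96,   83.  ]), 'FL': array([465.42,  41.7 ,  83.  ]), 'BL': array([657.18,  73.75,  83.  ])}
[578.6  -61.04  83.  ]
241.1475049629082 98.24460472676107
238.90707197368067 98.32853796442414
194.82956606644854 10.144296057700652
194.4182674897594 9.487724273959074
side {'FR': array([ 503.12, -181.59,   83.  ]), 'BR': array([ 695.39, -167.07,   83.  ]), 'FL': array([463.83,  41.21,  83.  ]), 'BL': array([659.66,  65.93,  83.  ])} [580.5  -60.38  83.  ]
h mid (array([506.37, -71.01, 113.02]), [np.float64(0.48702589599610485), np.float64(0.48702589599647356)])
h plane [498.38 -34.38 119.  ] [505.16 -99.88 119.  ] [502.54 -50.99 119.  ] [ 512.02 -118.58  119.  ]
knob (array([ 465.29, -155.22,  100.1 ]), [np.float64(0.8074088560617659), np.float64(0.8074088560618978)])
vial [ 608.57 -242.34   60.  ] (array([ 611.76, -245.88,   59.54]), [np.float64(0.22985497260735893), np.float64(0.22985497260692628)])
marker [569.91 125.46   9.  ] [455.13  72.09   9.  ]
[[ 0.94  0.34 -0.  ]
 [ 0.34 -0.94  0.  ]
 [-0.   -0.   -1.  ]]
```

The manual's scale: shifts go in shares of 0.4 m and turns go in shares of pi/2 rad. Converting my numbers, -0.125 rad / 1.5708 = -0.0796.

nudge_tcp --steps '{"motion": [[0, 0, 0, -0.0796], [0, 0, 0, -0.0796], [0, 0, 0, -0.0796], [0, 0, 0, -0.0796], [0, 0, 0, -0.0796], [0, 0, 0, -0.0796]]}' --finger_gap 85

```text
time_s: 0.6
tool_pos: [211.2, -588.0, 230.8]
ee_rot: [-0.0, 0.852, 0.523, 0.0]
ft_force: [0.6, 0.4, 0.7]
gripper_width: 85.0
finger_force: 0.0
```

nudge_tcp --steps '{"motion": [[0, 0, 0, -0.0796], [0, 0, 0, -0.0796], [0, 0, 0, -0.0796], [0, 0, 0, -0.0796], [0, 0, 0, -0.0796]]}'

```text
time_s: 1.02
tool_pos: [211.1, -588.0, 230.9]
ee_rot: [-0.0, 0.65, 0.76, 0.0]
ft_force: [-0.5, 0.1, -0.3]
gripper_width: 85.1
finger_force: 0.0
```

nudge_tcp --steps '{"motion": [[0.0725, 0.0575, 0, 0], [0.0725, 0.0575, 0, 0], [0.0725, 0.0575, 0, 0], [0.0725, 0.0575, 0, 0], [0.0725, 0.0575, 0, 0], [0.0725, 0.0575, 0, 0], [0.0725, 0.0575, 0, 0], [0.0725, 0.0575, 0, 0]]}'

```text
time_s: 1.68
tool_pos: [359.2, -329.7, 231.1]
ee_rot: [-0.0, 0.653, 0.758, -0.0]
ft_force: [0.3, -0.3, 0.7]
gripper_width: 84.8
finger_force: 0.0
```

nudge_tcp --steps '{"motion": [[0.0725, 0.0575, 0, 0], [0.0725, 0.0575, 0, 0], [0.0725, 0.0575, 0, 0], [0.0725, 0.0575, 0, 0], [0.0725, 0.0575, 0, 0], [0.0725, 0.0575, 0, 0], [0.0725, 0.0575, 0, 0], [0, 0, 0, 0]]}'

```text
time_s: 2.35
tool_pos: [490.3, -99.3, 231.5]
ee_rot: [-0.0, 0.649, 0.761, 0.001]
ft_force: [-0.3, 0.7, -0.3]
gripper_width: 85.2
finger_force: 0.0
```

Run:
```python
from h import *
s=manip.get_state();c=camrig.get_calibration("wrist");cv2.imwrite("pics/w1.png",camrig.camera("wrist")[:,:,::-1])
np.savez("w1.npz",**{k:np.array(v) for k,v in c.items()})
print(s["time_s"],s["tool_pos"],R.from_quat(np.roll(s["ee_rot"],-1)).as_matrix(),s["qpos"]);print(c["T"])
```

```text
2.35 [490.31 -99.26 231.53] [[-0.16  0.99  0.  ]
 [ 0.99  0.16  0.  ]
 [ 0.    0.   -1.  ]] [ 0.79  0.11 -0.71  1.75  0.07  1.31  0.21]
[[  0.99  -0.15  -0.05 475.95]
 [  0.16   0.94   0.32 -17.84]
 [  0.    -0.32   0.95 373.76]
 [  0.     0.     0.     1.  ]]
```

View pics/w1.png

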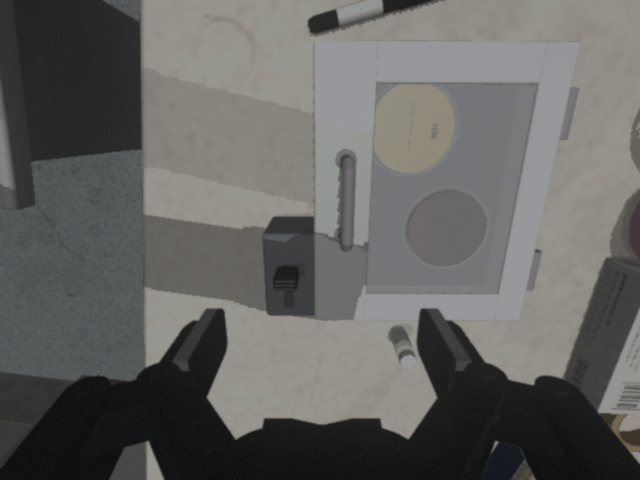

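Wrist view: cover edges line up with the image columns, bar runs along column ~347 from row ~160 to ~247, knob top at (286,275), vial (402,345) clear.

Run:
```python
from h import *
c=dict(np.load("w1.npz"))
A=lambda u,v:(225+u/2.15,195+v/2.15)
B=lambda u,v:(225+(u-400)/2.5,220+v/2.5)
w=ray("wrist",(347.5,203),c)
print(tri([w,ray("scene",A(244,149))]),tri([w,ray("scene",A(244,149)),ray("side",B(508,56))]))
print("knob",tri([ray("wrist",(287,271),c),ray("scene",A(340,137)),ray("side",B(447,117))]))
def pl(p,z):
    o,d=ray("wrist",p,c);return o+d*(z-o[2])/d[2]
print("119:",pl((347.5,203),119),pl((347.5,165),119),pl((347.5,240),119))
f=pl((315,42),83);g=pl((314.5,215),83);r=pl((578,42),83);q=pl((521,320),83);print(f,g,r,q,np.degrees(np.arctan2(*(f-g)[:2])))
```

```text
(array([504.79, -69.32, 115.08]), [np.float64(0.37541635421968383), np.float64(0.3754163542196497)]) (array([505.91, -70.15, 113.  ]), [np.float64(0.9191284393015704), np.float64(0.7572116182044202), np.float64(0.8697887417311365)])
knob (array([ 464.61, -148.18,   98.38]), [np.float64(6.537874554624772), np.float64(6.686987441088646), np.float64(1.6806527251027092)])
119: [504.6  -68.27 119.  ] [499.4  -40.19 119.  ] [510.04 -97.66 119.  ]
[461.77  42.53  83.  ] [481.76 -90.61  83.  ] [658.69  74.11  83.  ] [ 699.29 -163.82   83.  ] -8.53960639137638
```

Converted, 30 mm / 400 = 0.075, 20 mm / 400 = 0.05.

nudge_tcp --steps '{"motion": [[0.0333, 0.0238, 0, 0], [0.0333, 0.0238, 0, 0], [0, 0, 0.075, 0], [0, 0, 0.075, 0], [0, 0, 0.075, 0], [0, 0, 0.05, 0], [0, 0, 0.045, 0], [0, 0, 0, 0]]}'

```text
time_s: 3.07
tool_pos: [500.1, -78.5, 99.7]
ee_rot: [-0.003, 0.653, 0.757, -0.001]
ft_force: [0.1, -0.9, 0.1]
gripper_width: 85.1
finger_force: 0.0
```

nudge_tcp --steps '{"motion": [[0, 0, 0, 0], [0, 0, 0, 0], [0, 0, 0, 0], [0, 0, 0, 0], [0, 0, 0, 0], [0, 0, 0, 0], [0, 0, 0, 0], [0, 0, 0, 0]]}' --finger_gap 5 --force 40

```text
time_s: 3.73
tool_pos: [507.4, -77.2, 105.3]
ee_rot: [0.004, 0.652, 0.758, 0.004]
ft_force: [18.2, 1.7, -7.6]
gripper_width: 8.2
finger_force: 38.8
```

Run:
```python
from h import *
s=manip.get_state();print(s["tool_pos"],s["ft_force"])
cv2.imwrite("pics/w2.png",camrig.camera("wrist")[:,:,::-1])
```

```text
[507.4  -77.2  105.26] [18.18  1.69 -7.64]
```

View pics/w2.png

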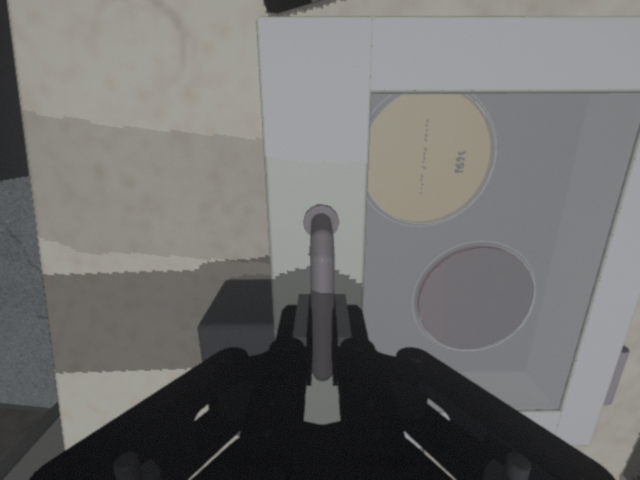

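The fingers hold the bar (column ~320, rows 215–380) around the middle, and the vial and marker are untouched. Next I'll remove the sideways strain, then tug gently.

Converted, 3 mm / 400 = 0.0075.

nudge_tcp --steps '{"motion": [[0, 0.0075, 0, 0], [0, 0.0075, 0, 0], [0, 0, 0, 0], [0, 0, 0, 0]]}'

```text
time_s: 4.12
tool_pos: [507.4, -77.2, 104.1]
ee_rot: [-0.001, 0.653, 0.758, -0.002]
ft_force: [-11.2, -0.2, 15.9]
gripper_width: 8.3
finger_force: 41.3
```

nudge_tcp --steps '{"motion": [[0, 0, -0.0038, 0], [0, 0.0008, -0.0038, 0], [0, 0.0013, -0.0038, 0], [0, 0, 0, 0], [0, 0, 0, 0], [0, 0, 0, 0]]}'

```text
time_s: 4.62
tool_pos: [508.0, -77.1, 107.2]
ee_rot: [-0.001, 0.653, 0.758, -0.001]
ft_force: [-4.6, -1.6, -0.5]
gripper_width: 8.2
finger_force: 39.7
```

Converted, -1.5 mm / 400 = -0.0038, 0.3 mm / 400 = 0.0008.

nudge_tcp --steps '{"motion": [[0, 0.0008, -0.0038, 0], [0, 0.0008, -0.0038, 0], [0, 0, 0, 0], [0, 0, 0, 0], [0, 0, 0, 0], [0, 0, 0, 0]]}'

```text
time_s: 5.12
tool_pos: [508.9, -77.0, 110.3]
ee_rot: [-0.001, 0.653, 0.758, -0.001]
ft_force: [-5.2, -1.5, -0.9]
gripper_width: 8.2
finger_force: 39.6
```

nudge_tcp --steps '{"motion": [[0, 0.0008, -0.0038, 0], [0, 0.0008, -0.0038, 0], [0, 0, 0, 0], [0, 0, 0, 0], [0, 0, 0, 0], [0, 0, 0, 0]]}'

```text
time_s: 5.62
tool_pos: [509.9, -76.8, 113.6]
ee_rot: [-0.001, 0.653, 0.758, -0.001]
ft_force: [-5.6, -1.6, -0.6]
gripper_width: 8.3
finger_force: 39.6
```

Converted, -1.5 mm / 400 = -0.0038, 0.5 mm / 400 = 0.0013.

nudge_tcp --steps '{"motion": [[0, 0.0013, -0.0038, 0], [0, 0.0013, -0.0038, 0], [0, 0, 0, 0], [0, 0, 0, 0], [0, 0, 0, 0], [0, 0, 0, 0]]}'

```text
time_s: 6.12
tool_pos: [510.8, -76.6, 116.7]
ee_rot: [-0.001, 0.653, 0.758, -0.001]
ft_force: [-7.3, -2.4, 0.3]
gripper_width: 8.3
finger_force: 39.5
```

nudge_tcp --steps '{"motion": [[0, 0.0013, -0.0038, 0], [0, 0.0013, -0.0038, 0], [0, 0, 0, 0], [0, 0, 0, 0], [0, 0, 0, 0], [0, 0, 0, 0]]}'

```text
time_s: 6.62
tool_pos: [511.8, -76.5, 119.6]
ee_rot: [-0.001, 0.653, 0.758, -0.001]
ft_force: [-5.7, -2.7, -0.2]
gripper_width: 8.3
finger_force: 39.5
```

Run:
```python
from h import *
im=camrig.camera("side")[:,:,::-1]
a=cv2.imread("pics/side0.png")[200:345,225:385]
f=lambda i:cv2.resize(i,None,fx=2.5,fy=2.5,interpolation=2)
cv2.imwrite("pics/s3.png",np.hstack([f(a),f(im[200:345,225:385])]))
```

```text
(no output)
```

View pics/s3.png

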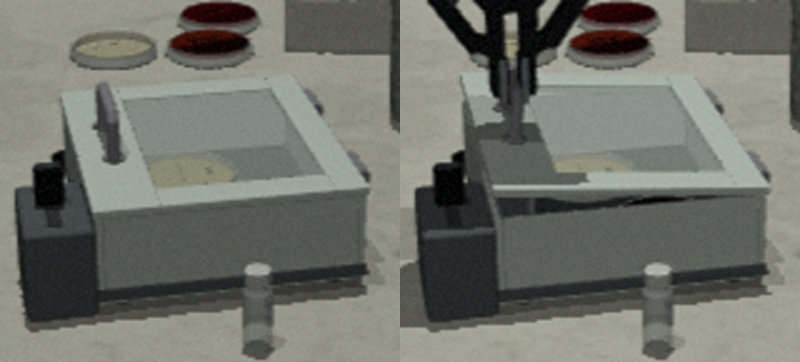

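The cover has risen about 15 mm (~0.085 rad), with a gap along its whole front edge. That is well past the 6 mm play at about zero extra force, so it is free and the knob stays untouched. I'll lift along the arc.

Converted, -8.3 mm / 400 = -0.0208, -8 mm / 400 = -0.02.

nudge_tcp --steps '{"motion": [[0, 0.0085, -0.0208, 0], [0, 0.0085, -0.0208, 0], [0, 0.0105, -0.02, 0], [0, 0.0105, -0.02, 0], [0, 0, 0, 0], [0, 0, 0, 0], [0, 0, 0, 0]]}'

```text
time_s: 7.25
tool_pos: [526.5, -74.2, 152.8]
ee_rot: [-0.001, 0.653, 0.758, -0.001]
ft_force: [-11.1, -2.2, 3.8]
gripper_width: 8.7
finger_force: 39.4
```

nudge_tcp --steps '{"motion": [[0, 0.0125, -0.0188, 0], [0, 0.0125, -0.0188, 0], [0, 0.014, -0.0175, 0], [0, 0.014, -0.0175, 0], [0, 0, 0, 0], [0, 0, 0, 0], [0, 0, 0, 0]]}'

```text
time_s: 7.83
tool_pos: [547.3, -71.1, 182.5]
ee_rot: [-0.001, 0.653, 0.758, -0.001]
ft_force: [-16.3, -2.0, 9.7]
gripper_width: 8.4
finger_force: 39.7
```

Converted, -7.3 mm / 400 = -0.0183, -6.8 mm / 400 = -0.017.

nudge_tcp --steps '{"motion": [[0, 0.0125, -0.0183, 0], [0, 0.0125, -0.0183, 0], [0, 0.0145, -0.017, 0], [0, 0.0145, -0.017, 0], [0, 0, 0, 0], [0, 0, 0, 0], [0, 0, 0, 0]]}'

```text
time_s: 8.42
tool_pos: [572.6, -67.0, 208.0]
ee_rot: [0.001, 0.652, 0.758, 0.002]
ft_force: [20.8, 0.4, -29.4]
gripper_width: 8.1
finger_force: 39.4
```

nudge_tcp --steps '{"motion": [[0, 0.017, -0.014, 0], [0, 0.017, -0.014, 0], [0, 0.0183, -0.0125, 0], [0, 0.0183, -0.0125, 0], [0, 0, 0, 0], [0, 0, 0, 0], [0, 0, 0, 0]]}'

```text
time_s: 9.0
tool_pos: [599.1, -62.8, 226.5]
ee_rot: [-0.001, 0.652, 0.758, 0.001]
ft_force: [19.9, 0.7, -40.6]
gripper_width: 7.8
finger_force: 39.1
```

Run:
```python
from h import *
im=camrig.camera("side")[:,:,::-1];cv2.imwrite("pics/s4.png",im)
```

```text
(no output)
```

View pics/s4.png

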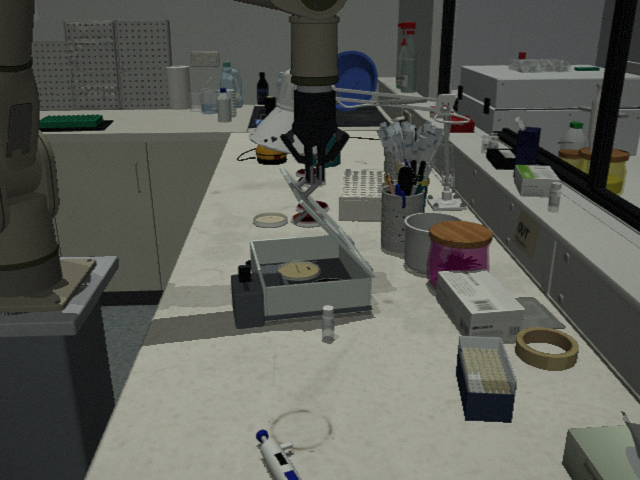

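The side view shows the cover (edge from (285,170) to (370,272)) about 50° open, held by the fingers, with the vial upright. I'll relax the radial strain.

Converted, 1 mm / 400 = 0.0025, 0.5 mm / 400 = 0.0013.

nudge_tcp --steps '{"motion": [[0, 0.0013, 0.0025, 0], [0, 0.0013, 0.0025, 0], [0, 0, 0, 0], [0, 0, 0, 0], [0, 0, 0, 0], [0, 0, 0, 0]]}'

```text
time_s: 9.55
tool_pos: [599.8, -62.7, 226.6]
ee_rot: [-0.001, 0.652, 0.758, 0.001]
ft_force: [10.3, 0.8, -24.1]
gripper_width: 8.2
finger_force: 40.7
```

Converted, 1 mm / 400 = 0.0025, 0.3 mm / 400 = 0.0008.

nudge_tcp --steps '{"motion": [[0, 0.0008, 0.0025, 0], [0, 0.0005, 0.0025, 0], [0, 0, 0, 0], [0, 0, 0, 0], [0, 0, 0, 0], [0, 0, 0, 0], [0, 0, 0, 0]]}'

```text
time_s: 10.13
tool_pos: [599.8, -62.7, 226.4]
ee_rot: [0.0, 0.652, 0.758, 0.001]
ft_force: [5.5, 1.8, -13.9]
gripper_width: 8.0
finger_force: 41.6
```

nudge_tcp --steps '{"motion": [[0, 0, 0, 0], [0, 0, 0, 0], [0, 0, 0, 0], [0, 0, 0, 0], [0, 0, 0, 0], [0, 0, 0, 0]]}'

```text
time_s: 10.63
tool_pos: [599.8, -62.7, 226.5]
ee_rot: [0.0, 0.652, 0.758, 0.001]
ft_force: [5.9, 1.2, -13.8]
gripper_width: 8.5
finger_force: 41.6
```

Run:
```python
from h import *
a=cv2.imread("pics/scene0.png")
b=camrig.camera("scene")[:,:,::-1]
print([float(np.abs(a[s].astype(int)-b[s]).mean()) for s in (np.s_[322:362,232:308],np.s_[208:238,352:370])])
cv2.imwrite("pics/c5.png",np.hstack([cv2.resize(i[195:365,225:410],None,fx=2.1,fy=2.1) for i in(a,b)]))
```

```text
[14.138925438596491, 20.025308641975307]
```

View pics/c5.png

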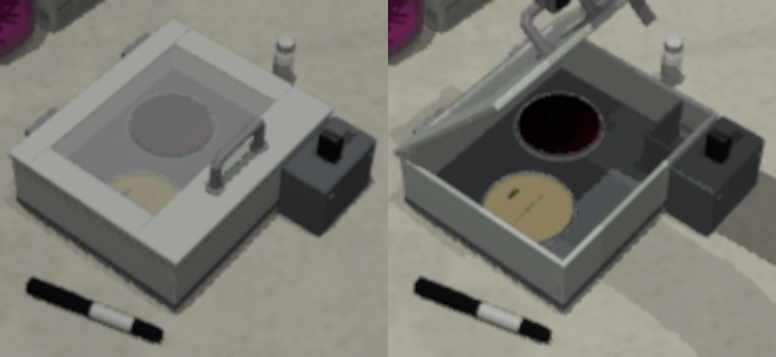

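The cover is held open and still, the knob is at its start, and the vial and marker are where they were. Handing in.

```bash
python3 -c "
from cell import manip, camrig, job_done
print(job_done())"
```

```text
the job is handed in; nothing more can be done
None
```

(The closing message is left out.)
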